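# Find and mark the tight spot in a slide-dryer cover's rail

## Robot

A 6-joint arm with a two-finger parallel gripper is mounted at the origin on the work surface. World frame = base frame: x ahead of the robot, y to its left, z up, the work surface at z = 0. Lengths are in mm, angles in degrees, forces in N, time in s.
With the tool pointing down it reaches from about 350 to 850 mm from the base axis. Payload 8.1 kg.
Tool frame: the origin (TCP) lies midway between the tips of the shut fingers; the grasp point (between the pads) lies 19 mm behind it; x points along the fingers, y is the direction in which the jaws open and shut, and the axes are right-handed (so a half turn about x gives the same grasp; the last joint's range is limited). The gripper opens to 85 mm and grips with 20 to 120 N. Pads are 22 mm wide; open, the fingers measure 114 mm over their backs; the gripper's body (76 mm by 85 mm) begins 54 mm behind the grasp point. The pads swing forward as they close: fully open they stand 13 mm farther back than shut.
Start: joints at [-80.409, 7.471, 85.268, -0, 87.261, -4.893], TCP at [150.09, -580.929, 231.292] pointing down, gripper open.
Joint ranges: [-169.43, 169.43], [-51.17, 129.36], [1.28, 143.12], [-76.62, 256.62], [0, 156.53], [-152.29, 152.29]. Speed limits (degrees/s): [136.94, 136.94, 159.86, 180, 180, 180].

## Interface

Orientations are given as [roll, pitch, yaw] about the fixed x, y, z axes, in that order (R = Rz(yaw) Ry(pitch) Rx(roll)).
In Python, from bench import sense, snapshot, hand_in gives the robot as it stands.
- The arm moves only by the tool drive_tool, never from a script. Its argument "deltas" is a list of rows, each a list of 7 numbers: the closure in counts, from 0 (fully open) to 255 (shut), then the shift along the tool's x, y, z in m, then the turn, a rotation vector about the tool's x, y, z in rad. A call has exactly 10 rows; each row is the pose to reach, as a shift and turn from the pose commanded when the call began, along the tool's axes at that moment; what a row does not reach only later rows make up. A row lasts 1/12 s, in which the tool goes at most 41.7 mm and 7.16 degrees, less where a joint would pass 70% of its speed; a pose out of reach is approached as far as the arm can. A call with a gripper value outside its range is refused whole. The fingers move at their own pace and stop on an object; "squeeze" is the grip in N (left out, the last holds). Time passes only in rows, so rows that repeat a pose let the fingers close, or fill a call up. It gives the time, the measured TCP pose, the force and the opening at its end, in the units of the state.
- sense(): the state, without advancing time (a new reading comes with each control period).
- snapshot(name): name is "scene" or "top" or "wrist"; returns a dict with "frame" (480x640x3 uint8, blue, green, red), "fx", "fy", "cx", "cy" (pixels), "rvec" (rotation vector, rad) and "tvec" (3), from world to camera coordinates, as OpenCV has them. Camera axes: x right, y down, z forward; pixel columns grow to the right and rows downward; lengths in mm; the calibration is good to about 2 mm. A picture is of the moment at which its call begins. There is no depth.
- hand_in(): hands the job in, once; it reports no verdict.
The state is a dict: "time": time; "joint_pos": joint angles; "qd": joint speeds; "joint_efforts": joint torques, N m; "tool_pos": TCP position; "tcp_rot": TCP orientation; "ft_force": force on the tool from outside, world axes, zero at the start; "wrist_torque": the same for the moment, N m; "finger_gap": finger opening in mm.
Only numpy, scipy, OpenCV 4.12 (cv2) and the standard library are available. Lean on these libraries where they do the work, as an engineer would, in place of code of your own. Each camera call takes 0.05 s, during which the arm holds its last target.

## Task

The clear sliding cover of the slide dryer sticks somewhere on its way shut: slide it gently towards closed until you clearly feel it bind, without forcing it any further, then back it off about two centimetres so that it is free and leave it there. Then take the yellow magnet from the bench and stand it on the dryer's rail on the robot's side, beside the place that the cover's leading edge had reached when it bound, so that the rail can be dressed there. Leave the bottle, the slide box and the staining jar where they are.

Things in the scene. Friction and masses are not known exactly. Their poses are not given: they have to be found in the camera images.
- unit: the slide dryer, fixed to the bench: white metal box 240 x 440 mm in plan (its x by y); origin at the centre of its underside, y along its rails (towards closed), z up, -x its control-panel side, towards the robot. A fixed clear pane (top 102 mm up) covers its -y half; the +y half is the opening, with glass slides on a plate 76 mm up, which the sliding cover closes
- rail (a point): middle of the flat top of the dryer's robot-side rail, 125 mm above the bench, at x = -103, y = 0 mm of the dryer, with the dryer's axes. The rail is dark grey painted steel, 34 mm wide, 440 mm long along y; its twin is at x = +103 mm. The hidden tight spot is in this rail's groove
- cover_edge (a point): the middle of the leading (+y) edge of the sliding cover, on top of its pane (113 mm above the bench, 12 mm below the rail tops, x = 0 of the dryer), with the dryer's axes. The cover is a clear pane 178 mm wide (x) and 220 mm long (y), 0.5 kg, with a orange strip on its leading and trailing edges; its sides run in grooves in the rails
- cover_pull (a point): the middle of the top of the black finger pull on the cover: an upright fin 80 mm long (dryer's x), 14 mm thick (dryer's y), 32 mm high above a 4 mm foot that is 26 mm wide (dryer's y); top 149 mm above the bench, 35 mm behind the leading edge
- cover (a joint): travel of the cover in m: 0 fully open (leading edge at y = 0 of the dryer), 0.205 closed. It runs with 1 to 3 N and stays where left. Somewhere between 0.06 and 0.15 a pinch begins: resistance climbs 1.2 to 1.7 N per mm; 3 to 6 mm in, 5 to 8 N above running, it is clearly bound; 11 mm in, 12 to 15 N above running, it is being forced. It stays wedged until pulled back with about 5 N
- magnet: yellow magnet, an upright disc 26 mm in diameter and 18 mm high, 25 g, lying loose on the bench (its pull is not modelled); origin at the centre of its underside, z up
- stain: amber stain bottle 48 mm in diameter, 110 mm high, loose, to be left alone; origin at the centre of its underside
- slidebox: green slide box with white lid, 85 x 60 x 32 mm, loose, to be left alone; origin at the centre of its underside
- jar: staining jar, clear with violet filling and white cap, 56 mm in diameter, 102 mm high, loose, to be left alone; origin at the centre of its underside

How it is judged (in metres and radians):
On the way, in this order (a step that is already met when the one before it is completed fails the run):
1. the cover has been slid into the tight spot until it clearly binds (at least 2.5 mm in) (y of spot_c0 in the frame of cover_edge below 0.0025 m), for 0.05 s.
2. the cover has been backed off free of the tight spot, by 6 to 35 mm (y of spot_c0 in the frame of cover_edge between 0.006 and 0.035 m), for 0.3 s.
At the end, for the whole second after the job is handed in: The cover stands free and still, its leading edge 6 to 35 mm short of the place where it bound (5 mm into the pinch); the magnet stands upright and at rest on top of the robot-side rail, its centre within 15 mm of the point on the rail's centre line beside that place (all of step 2 and horizontal distance between magnet and spot_c0 below 0.015 m and z of magnet in the frame of unit between 0.122 and 0.129 m and angle between magnet's own z axis and vertical below 0.15 rad and linear speed of magnet below 0.02 m/s and velocity of joint cover below 0.005 m/s); the robot touches nothing.
It fails at once if the cover is forced more than 11 mm into the tight spot (y of spot_c0 in the frame of cover_edge below -0.006 m).
It fails at once if the stain bottle is moved by more than 15 mm (distance of stain from where it was at the start of the episode above 0.015 m).
It fails at once if the slide box is moved by more than 15 mm (distance of slidebox from where it was at the start of the episode above 0.015 m).
It fails at once if the staining jar is moved by more than 15 mm (distance of jar from where it was at the start of the episode above 0.015 m).
It also fails if it takes over 64 s, if anything falls off the work surface, if the arm or the gripper's body presses on something with over 40 N, if the wrist force passes 120 N, or if a joint passes its speed limit or range.

## Working session

There is one attempt and no reset: what is moved stays moved. The work goes in short steps, Python scripts to look and compute and a tool call to move; the robot and the scene stay as the last step left them, time stands still between calls to the robot, and variables do not carry over. Pictures are saved under pics/ and viewed, and the job is handed in when it is done.

Besides the shell and the picture viewer there is one more tool, called after ">>>" in YAML: its name, and indented under it one key for each argument. drive_tool: Moves the arm, as the interface text tells. Its arguments: {"type":"object","properties":{"deltas":{"type":"array","items":{"type":"array","items":{"type":"number"}}},"squeeze":{"type":"number"}},"required":["deltas"]}

```bash
mkdir -p pics; ls; python3 - <<'E'
from bench import sense,snapshot
import cv2
print(sense())
for n in("scene","top","wrist"):
    s=snapshot(n);cv2.imwrite(f"pics/{n}0.png",s["frame"]);print(n,{k:v for k,v in s.items() if k!="frame"})
E
```

```text
pics
{'time': 0.0, 'joint_pos': array([-8.04101167e+01,  7.51692408e+00,  8.53318800e+01, -5.35343779e-04,
        8.72609507e+01, -4.89405627e+00]), 'qd': array([-0.01415218, -0.12336384,  0.05587837,  0.05400273, -0.00212896,
       -0.12214344]), 'joint_efforts': array([ 2.91181510e-03, -5.69402540e+01, -5.00548410e+01, -1.18182475e-04,
        1.49952038e-02,  1.52665098e-05]), 'tool_pos': array([ 149.97830705, -580.3657971 ,  230.20057657]), 'tcp_rot': array([-94.61493598,  89.89024384,  99.86902968]), 'ft_force': array([-0.40859537,  0.17932276,  0.95846273]), 'wrist_torque': array([ 0.03833597, -0.00334979, -0.0424604 ]), 'finger_gap': 85.80042777703171}
scene {'fx': 502.0782700879, 'fy': 502.0782700879, 'cx': 316.21009033302084, 'cy': 237.71094861945943, 'rvec': array([ 2.174383  ,  1.34853361, -0.43011446]), 'tvec': array([-185.22981642, -355.70146882, 1505.20863128])}
top {'fx': 518.6794450810647, 'fy': 518.6794450810647, 'cx': 315.7685409690066, 'cy': 239.59224587365952, 'rvec': array([ 2.16444738, -2.10202718,  0.23823819]), 'tvec': array([ -87.17315798,  580.15343378, 1150.38683351])}
wrist {'fx': 409.6950044513089, 'fy': 409.6950044513089, 'cx': 319.2564601413927, 'cy': 235.9261532936148, 'rvec': array([-2.30256447,  1.78517405,  0.249613  ]), 'tvec': array([-597.88804259,  -32.69405656,  379.55513652])}
```

View pics/scene0.png

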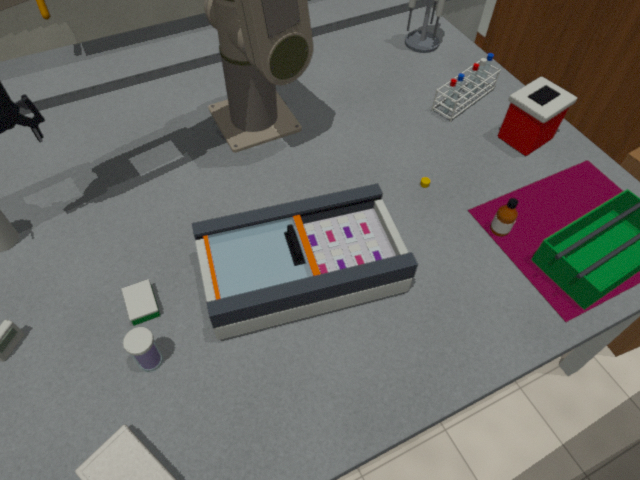

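View pics/top0.png

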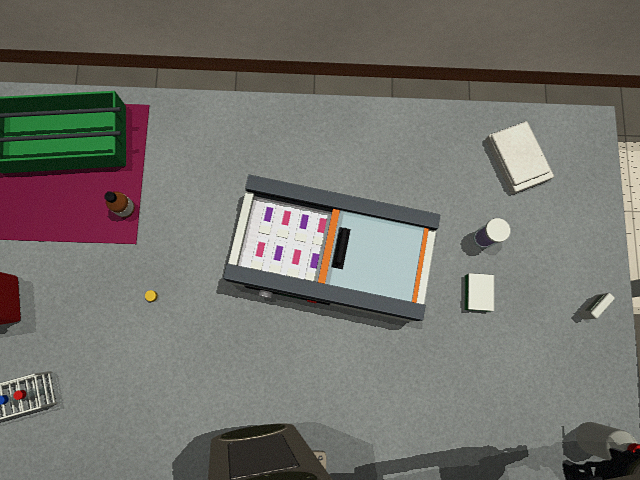

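View pics/wrist0.png

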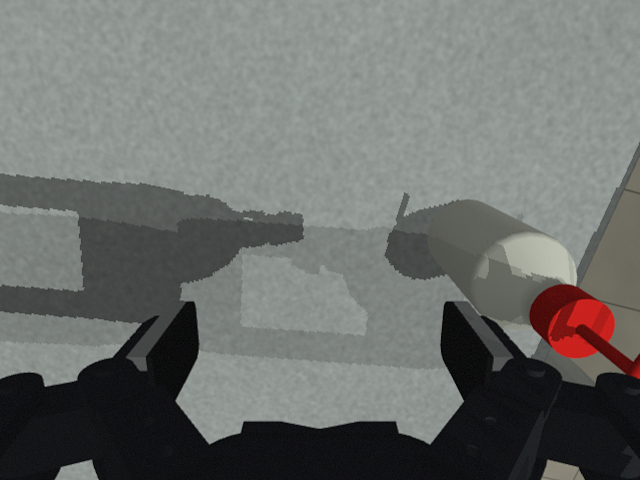

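Scene view: the cover is open with its orange leading strip near column 305, the black pull at (295,243) and the magnet at (426,182). Top view: pull at (342,248), magnet at (151,296), leading strip around (328,245), and the robot-side rail is the lower one, from (226,274) to (424,312). Wrist view: a bench item with a red cap stands right beside the gripper, so I'll lift first.

```bash
cat > h.py <<'E'
import numpy as np,cv2
from bench import sense,snapshot,hand_in
def ray(s,uv,z):
    R=cv2.Rodrigues(s["rvec"])[0];t=np.array(s["tvec"]).reshape(3)
    uv=np.atleast_2d(np.array(uv,float))
    d=np.c_[(uv[:,0]-s["cx"])/s["fx"],(uv[:,1]-s["cy"])/s["fy"],np.ones(len(uv))]@R
    c=-R.T@t
    return c+d*((z-c[2])/d[:,2])[:,None]
def big(m,k=1,roi=None):
    m=m.astype(np.uint8)*255
    if roi:
        q=np.zeros_like(m);x0,y0,x1,y1=roi;q[y0:y1,x0:x1]=m[y0:y1,x0:x1];m=q
    c,_=cv2.findContours(m,cv2.RETR_EXTERNAL,cv2.CHAIN_APPROX_NONE)
    return sorted(c,key=cv2.contourArea)[::-1][:k]
def hsv(s): return cv2.split(cv2.cvtColor(s["frame"],cv2.COLOR_BGR2HSV))
def tooldelta(): pass
E
python3 - <<'E'
from h import *
for n in("top","scene"):
    s=snapshot(n);h,S,v=hsv(s);f=s["frame"].astype(int)
    roi=(200,160,460,340) if n=="top" else (180,170,430,350)
    for p in ([(300,290),(340,190),(342,248),(325,295),(151,296)] if n=="top" else [(300,290),(300,205),(295,243),(426,182)]):
        print(n,p,f[p[1],p[0]],h[p[1],p[0]],S[p[1],p[0]],v[p[1],p[0]])
    print("orange")
    for c in big((h>5)&(h<18)&(S>180)&(v>120),2,roi):
        r=cv2.minAreaRect(c); print(r, ray(s,cv2.boxPoints(r),113).round(1).tolist())
    print("rails")
    for c in big((v>50)&(v<95)&(S>30)&(h>95)&(h<125),3,roi):
        r=cv2.minAreaRect(c); print(cv2.contourArea(c),r, ray(s,cv2.boxPoints(r),125).round(1).tolist())
    print("pull")
    for c in big(v<45,2,roi):
        r=cv2.minAreaRect(c); print(cv2.contourArea(c),r,ray(s,[r[0]],149).round(1), ray(s,cv2.boxPoints(r),149).round(1).tolist())
    print("mag")
    for c in big((h>20)&(h<32)&(S>150),1,(100,150,500,340)):
        r=cv2.minAreaRect(c); print(r,ray(s,[r[0]],12).round(1), ray(s,[r[0]],18).round(1),cv2.boundingRect(c))
E
```

```text
top (300, 290) [94 91 85] 100 24 94
top (340, 190) [143 149 145] 50 10 149
top (342, 248) [30 30 31] 0 8 31
top (325, 295) [94 90 81] 99 35 94
top (151, 296) [ 59 181 219] 23 186 219
orange
((328.423095703125, 245.88462829589844), (6.667948246002197, 74.9163589477539), 11.309932708740234) [[477.4, -75.6, 113.0], [644.0, -104.4, 113.0], [641.5, -119.2, 113.0], [475.0, -89.9, 113.0]]
((419.95892333984375, 264.9930725097656), (3.860738754272461, 74.96499633789062), 9.593133926391602) [[440.5, -281.8, 113.0], [606.6, -311.6, 113.0], [605.4, -320.2, 113.0], [439.4, -290.1, 113.0]]
rails
2.0 ((260.8500061035156, 179.9499969482422), (1.5811388492584229, 3.7947328090667725), 18.434947967529297) [[697.5, 61.0, 125.0], [705.9, 58.7, 125.0], [704.9, 55.3, 125.0], [696.4, 57.6, 125.0]]
0.5 ((255.5, 178.0), (2.0, 1.0), 90.0) [[707.6, 71.5, 125.0], [707.7, 69.3, 125.0], [703.0, 69.1, 125.0], [702.9, 71.3, 125.0]]
0.5 ((246.5, 187.0), (2.0, 1.0), 90.0) [[685.9, 90.5, 125.0], [686.0, 88.3, 125.0], [681.4, 88.0, 125.0], [681.3, 90.3, 125.0]]
pull
473.0 ((340.5690002441406, 210.58322143554688), (193.9
[... 1512 characters left out ...]
, (1.7888542413711548, 4.0249223709106445), 63.43495178222656) [[459.8, -213.4, 125.0], [458.6, -204.5, 125.0], [463.5, -204.5, 125.0], [464.7, -213.5, 125.0]]
pull
1363.0 ((312.5000915527344, 296.5), (10.429031372070312, 207.36795043945312), 75.96376037597656) [[ 699.1 -153.5  149. ]] [[653.2, -344.8, 149.0], [725.2, 58.6, 149.0], [747.8, 49.8, 149.0], [675.2, -347.6, 149.0]]
623.0 ((340.5009765625, 208.54974365234375), (10.508692741394043, 82.97571563720703), 77.59258270263672) [[527.3   0.7 149. ]] [[496.8, -86.5, 149.0], [530.0, 100.2, 149.0], [558.3, 89.1, 149.0], [524.7, -94.4, 149.0]]
mag
((425.0, 182.0), (10.0, 8.0), 90.0) [[447.3 308.7  12. ]] [[451.5 304.6  18. ]] (421, 177, 9, 11)
```

```bash
python3 - <<'E'
from h import *
s=snapshot("top");h,S,v=hsv(s)
cen=[]
for c in big((v>75)&(v<105)&(S>18)&(h>90)&(h<115),2,(200,160,460,340)):
    r=cv2.minAreaRect(c); p=ray(s,cv2.boxPoints(r),125);cen.append(p.mean(0)); print(cv2.contourArea(c),r,p.round(1).tolist(),p.mean(0).round(1))
print("mid",np.mean(cen,0))
m=(v<50)
for c in big(m,2,(325,222,358,278)):
    r=cv2.minAreaRect(c);print("pull",cv2.contourArea(c),r,ray(s,[r[0]],140).round(1),ray(s,cv2.boxPoints(r),149).round(1).tolist())
cv2.imwrite("pics/t1.png",cv2.resize(s["frame"][160:340,200:460],None,fx=3,fy=3,interpolation=cv2.INTER_CUBIC))
s=snapshot("scene");h,S,v=hsv(s)
for c in big(v<50,2,(278,218,308,270)):
    r=cv2.minAreaRect(c);print("pull",cv2.contourArea(c),r,ray(s,cv2.boxPoints(r),149).round(1).tolist())
cv2.imwrite("pics/s1.png",cv2.resize(s["frame"][170:350,180:430],None,fx=3,fy=3,interpolation=cv2.INTER_CUBIC))
E
```

```text
2414.5 ((324.28680419921875, 291.12982177734375), (203.01939392089844, 15.205399513244629), 11.821487426757812) [[479.1, 128.4, 125.0], [511.6, 123.6, 125.0], [434.3, -308.2, 125.0], [402.3, -301.0, 125.0]] [456.8 -89.3 125. ]
2300.5 ((342.5445556640625, 200.87939453125), (195.9189453125, 14.13952922821045), 11.738572120666504) [[681.5, 92.1, 125.0], [713.9, 87.3, 125.0], [636.7, -344.2, 125.0], [604.8, -337.1, 125.0]] [ 659.3 -125.5  125. ]
mid [ 558.03345523 -107.40414496  125.        ]
pull 391.0 ((340.7691955566406, 247.6538543701172), (10.78638744354248, 40.59604263305664), 11.309932708740234) [[ 550.3 -122.4  140. ]] [[507.3, -102.7, 149.0], [594.6, -118.1, 149.0], [590.7, -141.1, 149.0], [503.4, -125.3, 149.0]]
pull 335.0 ((293.3000183105469, 244.9000244140625), (39.84469223022461, 10.119288444519043), 71.56504821777344) [[519.3, -136.6, 149.0], [520.4, -114.5, 149.0], [620.2, -132.7, 149.0], [618.6, -153.6, 149.0]]
pull 14.5 ((304.5, 220.0), (4.0, 5.0), 90.0) [[514.1, -87.2, 149.0], [518.9, -77.4, 149.0], [528.8, -82.3, 149.0], [524.1, -92.0, 149.0]]
```

View pics/t1.png

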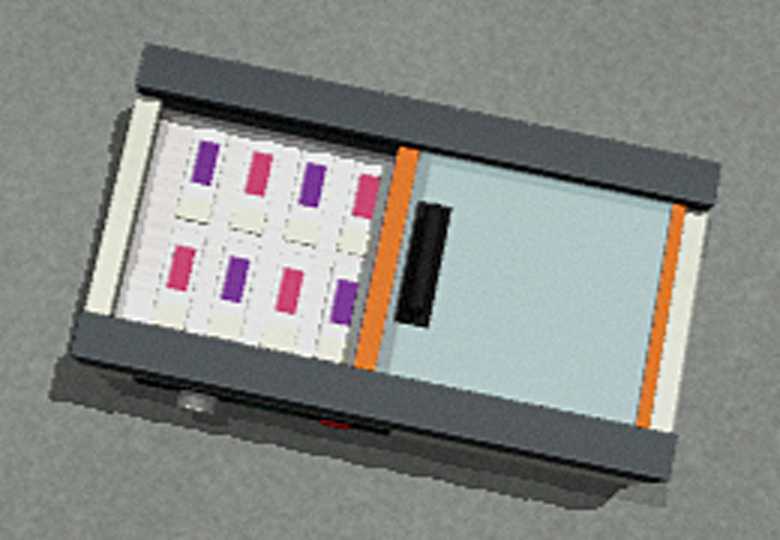

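View pics/s1.png

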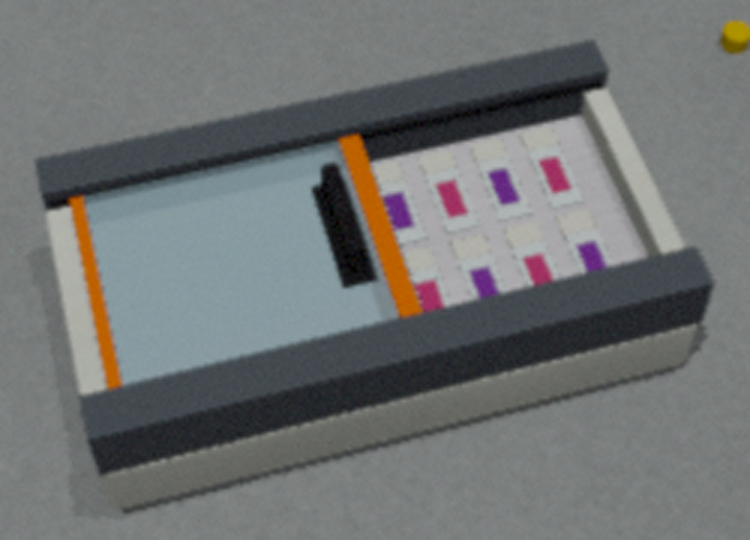

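The rails give the dryer centre at about (558,-107) with yaw -10°, and the rail spacing of 205 mm agrees with the given sizes. The leading edge measures about (560,-90), so the cover is about 18 mm along and the pull is near (555,-125). Next I'll work out the moves in tool axes.

```bash
cat >> h.py <<'E'
from scipy.spatial.transform import Rotation as Ro
def down(yawdeg):
    # tool x down, tool y along unit y dir (or opposite)
    a=np.radians(yawdeg); y=np.array([-np.sin(a),np.cos(a),0]); x=np.array([0,0,-1.]); return np.c_[x,y,np.cross(x,y)]
def delta(p,R=None):
    s=sense(); R0=Ro.from_euler("xyz",s["tcp_rot"],degrees=True).as_matrix()
    d=R0.T@(np.array(p)-s["tool_pos"])/1000
    rv=Ro.from_matrix(R0.T@R).as_rotvec() if R is not None else None
    print("R0",R0.round(3).tolist()); print("shift",d.round(4),"rv",rv if rv is None else rv.round(4))
E
python3 - <<'E'
from h import *
for yw in(-10,170): delta([555,-125,230],down(yw))
E
```

```text
R0 [[-0.0, 0.25, -0.968], [0.0, -0.968, -0.25], [-1.0, -0.0, -0.0]]
shift [ 0.0012 -0.34   -0.5061] rv [-2.7143e+00 -6.0000e-04  1.0000e-04]
R0 [[-0.0, 0.25, -0.968], [0.0, -0.968, -0.25], [-1.0, -0.0, -0.0]]
shift [ 0.0012 -0.34   -0.5061] rv [0.4273 0.     0.0005]
```

```bash
python3 - <<'E'
from h import *
s=snapshot("top");cv2.imwrite("pics/t2.png",cv2.resize(s["frame"][380:480,500:640],None,fx=5,fy=5))
print(ray(s,[(600,440),(635,450)],0),ray(s,[(600,440),(635,450)],200))
E
```

```text
[[ 143.62286797 -740.48945483    0.        ]
 [ 123.40232431 -820.86043721    0.        ]] [[ 176.95409379 -627.33786395  200.        ]
 [ 159.98901488 -694.76928819  200.        ]]
```

View pics/t2.png

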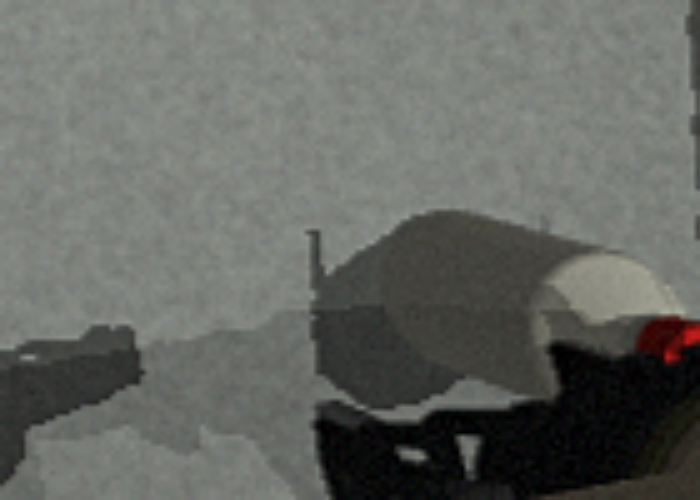

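>>> drive_tool:
  deltas:
    - [0,-0.01,-0.038,0,0,0,0]
    - [0,-0.02,-0.076,0,0,0,0]
    - [0,-0.03,-0.114,0,0,0,0]
    - [0,-0.03,-0.13,-0.036,0.06,0,0]
    - [0,-0.03,-0.146,-0.072,0.12,0,0]
    - [0,-0.03,-0.162,-0.108,0.18,0,0]
    - [0,-0.03,-0.178,-0.144,0.24,0,0]
    - [0,-0.03,-0.194,-0.18,0.3,0,0]
    - [0,-0.03,-0.21,-0.216,0.36,0,0]
    - [0,-0.03,-0.226,-0.252,0.427,0,0]

```text
time: 1.23
tool_pos: [338.8, -297.7, 261.7]
tcp_rot: [140.7, 89.9, -49.5]
ft_force: [0.1, -1.2, -0.4]
finger_gap: 85.4
```

```bash
python3 - <<'E'
from h import *
s=sense();print(s["time"],s["tool_pos"],s["joint_pos"].round(1))
delta([555,-125,190],down(170))
E
```

```text
1.2333 [ 338.76092213 -297.65716964  261.69586485] [-47.8 -16.9 105.2  -0.   91.7  52.3]
R0 [[0.001, -0.176, -0.984], [-0.001, -0.984, 0.176], [-1.0, 0.001, -0.001]]
shift [ 0.0717 -0.2081 -0.1823] rv [-0.0028 -0.0008 -0.0007]
```

>>> drive_tool:
  deltas:
    - [0,0,-0.03,-0.026,0,0,0]
    - [0,0,-0.06,-0.052,0,0,0]
    - [0,0,-0.09,-0.078,0,0,0]
    - [0,0.01,-0.12,-0.104,0,0,0]
    - [0,0.02,-0.15,-0.13,0,0,0]
    - [0,0.04,-0.18,-0.156,0,0,0]
    - [0,0.055,-0.2,-0.175,0,0,0]
    - [0,0.072,-0.208,-0.182,0,0,0]
    - [0,0.072,-0.208,-0.182,0,0,0]
    - [0,0.072,-0.208,-0.182,0,0,0]

```text
time: 2.07
tool_pos: [552.0, -125.1, 188.1]
tcp_rot: [-2.8, 89.8, 167.3]
ft_force: [0.1, -0.3, -0.1]
finger_gap: 85.5
```

```bash
python3 - <<'E'
from h import *
s=sense();print(s["time"],s["tool_pos"],s["ft_force"])
delta([555,-125,122],down(170))
w=snapshot("wrist");cv2.imwrite("pics/w1.png",w["frame"])
w=snapshot("scene");cv2.imwrite("pics/s2.png",cv2.resize(w["frame"][120:340,180:430],None,fx=3,fy=3))
E
```

```text
2.0667 [ 552.03651686 -125.1478631   188.06304216] [ 0.14972751 -0.29562517 -0.11192836]
R0 [[-0.003, -0.172, -0.985], [0.001, -0.985, 0.172], [-1.0, -0.0, 0.003]]
shift [ 0.0661 -0.0006 -0.0031] rv [0.0018 0.0032 0.0002]
```

View pics/w1.png

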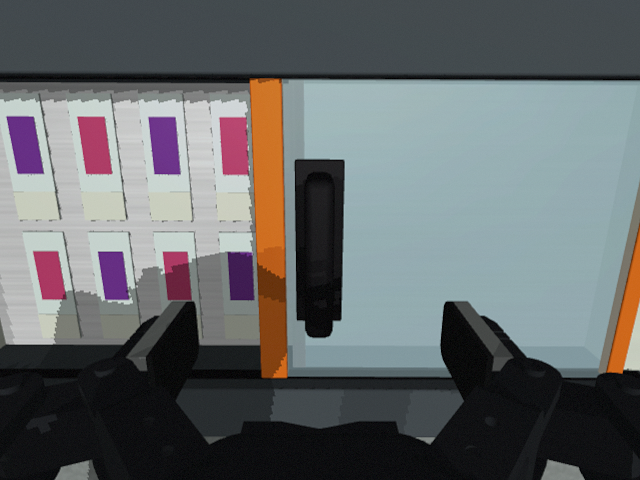

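View pics/s2.png

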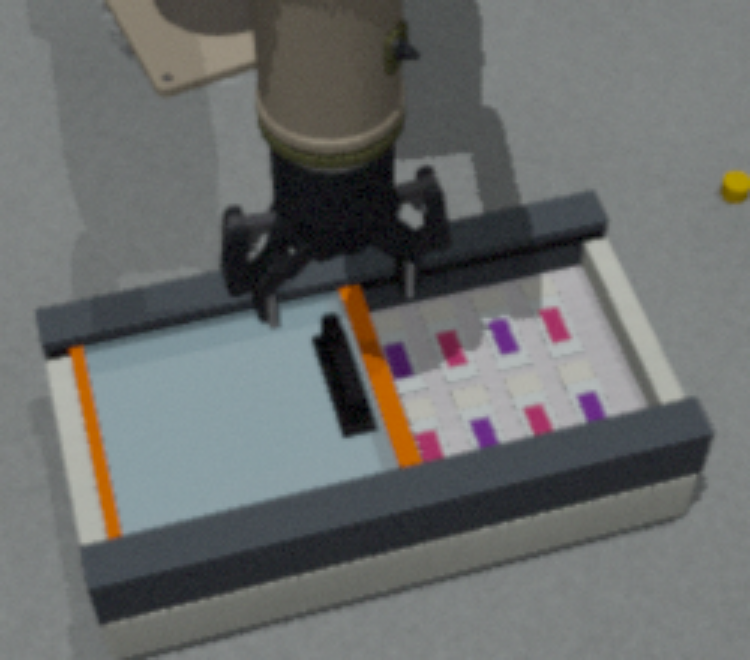

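The wrist view has the fin top at columns 305-334, the foot at 295-343 and the front of the leading strip at about column 250. I'll cast these onto their planes.

```bash
python3 - <<'E'
from h import *
s=snapshot("wrist")
print("fin top ends",ray(s,[(319,173),(319,336),(319,255)],149).round(1))
print("foot corners",ray(s,[(295,160),(344,160),(342,320),(297,320)],117).round(1), ray(s,[(295,160),(344,160),(342,320),(297,320)],117).mean(0))
print("lead",ray(s,[(250,80),(262,378)],113).round(1))
print("trail of lead strip",ray(s,[(283,80),(288,378)],113).round(1))
delta([555,-125,122],down(170))
E
```

```text
fin top ends [[ 600.1 -132.7  149. ]
 [ 519.7 -118.5  149. ]
 [ 561.9 -126.   149. ]]
foot corners [[ 605.  -120.9  117. ]
 [ 600.5 -146.1  117. ]
 [ 509.8 -130.3  117. ]
 [ 514.4 -104.5  117. ]] [ 557.42065711 -125.47427811  117.        ]
lead [[ 647.8 -105.9  113. ]
 [ 477.3  -75.   113. ]]
trail of lead strip [[ 644.9 -122.3  113. ]
 [ 474.4  -90.9  113. ]]
R0 [[0.002, -0.174, -0.985], [-0.001, -0.985, 0.174], [-1.0, 0.001, -0.002]]
shift [ 0.069  -0.0023 -0.0016] rv [-0.0008 -0.002  -0.0006]
```

>>> drive_tool:
  deltas:
    - [0,0.02,-0.002,-0.003,0,0,0]
    - [0,0.04,-0.002,-0.003,0,0,0]
    - [0,0.058,-0.002,-0.003,0,0,0]
    - [0,0.067,-0.002,-0.003,0,0,0]
    - [0,0.067,-0.002,-0.003,0,0,0]
    - [120,0.067,-0.002,-0.003,0,0,0]
    - [180,0.067,-0.002,-0.003,0,0,0]
    - [230,0.067,-0.002,-0.003,0,0,0]
    - [255,0.067,-0.002,-0.003,0,0,0]
    - [255,0.067,-0.002,-0.003,0,0,0]
  squeeze: 30

```text
time: 3.05
tool_pos: [556.7, -124.5, 123.3]
tcp_rot: [172.4, 89.9, -17.6]
ft_force: [0.2, -0.2, 0.0]
finger_gap: 26.2
```

>>> drive_tool:
  deltas:
    - [255,0,0,0,0,0,0]
    - [255,0,0,0,0,0,0]
    - [255,0,0,0,0,0,0]
    - [255,0,0,0,0,0,0]
    - [255,0,0,0,0,0,0]
    - [255,0,0,0,0,0,0]
    - [255,0,0,0,0,0,0]
    - [255,0,0,0,0,0,0]
    - [255,0,0,0,0,0,0]
    - [255,0,0,0,0,0,0]

```text
time: 3.88
tool_pos: [556.5, -124.5, 123.0]
tcp_rot: [165.7, 89.9, -24.3]
ft_force: [-2.0, -0.8, 5.9]
finger_gap: 13.6
```

```bash
python3 - <<'E'
from h import *
s=sense();print(s["time"],s["tool_pos"],s["ft_force"],s["wrist_torque"],s["finger_gap"])
w=snapshot("wrist");cv2.imwrite("pics/w2.png",w["frame"])
E
```

```text
3.8833 [ 556.51535965 -124.50106754  123.02176982] [-2.02552708 -0.79998767  5.94584954] [-0.07543012  0.21541474 -0.08502525] 13.61619920495326
```

View pics/w2.png

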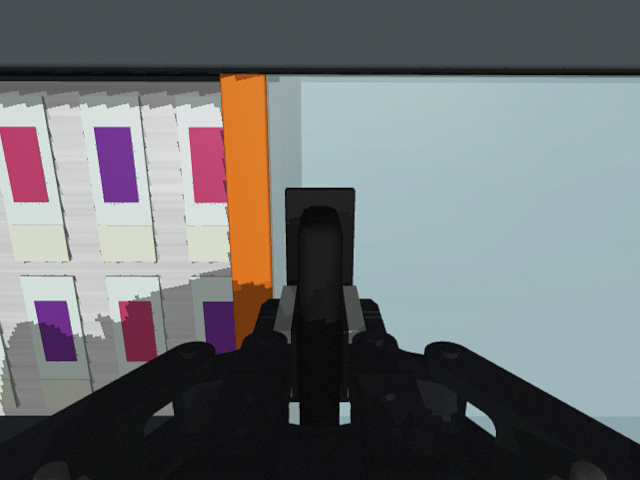

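The pull is gripped at a 13.6 mm opening. First I'll slide 33 mm, staying short of 0.06 travel.

>>> drive_tool:
  deltas:
    - [255,0,-0.002,0,0,0,0]
    - [255,0,-0.005,0,0,0,0]
    - [255,0,-0.009,0,0,0,0]
    - [255,0,-0.013,0,0,0,0]
    - [255,0,-0.017,0,0,0,0]
    - [255,0,-0.021,0,0,0,0]
    - [255,0,-0.025,0,0,0,0]
    - [255,0,-0.028,0,0,0,0]
    - [255,0,-0.031,0,0,0,0]
    - [255,0,-0.033,0,0,0,0]

```text
time: 4.77
tool_pos: [562.3, -92.0, 123.0]
tcp_rot: [153.6, 89.9, -36.4]
ft_force: [-1.0, -1.7, 5.1]
finger_gap: 13.6
```

>>> drive_tool:
  deltas:
    - [255,0,-0.0004,0,0,0,0]
    - [255,0,-0.0008,0,0,0,0]
    - [255,0,-0.0012,0,0,0,0]
    - [255,0,-0.0016,0,0,0,0]
    - [255,0,-0.002,0,0,0,0]
    - [255,0,-0.0024,0,0,0,0]
    - [255,0,-0.0028,0,0,0,0]
    - [255,0,-0.0032,0,0,0,0]
    - [255,0,-0.0036,0,0,0,0]
    - [255,0,-0.004,0,0,0,0]

```text
time: 5.6
tool_pos: [563.0, -88.4, 123.0]
tcp_rot: [152.0, 89.9, -38.0]
ft_force: [-0.3, -1.8, 5.2]
finger_gap: 13.5
```

```bash
cat >> h.py <<'E'
UY=np.array([np.sin(np.radians(10)),np.cos(np.radians(10)),0])
def st():
    s=sense();print("t",round(s["time"],2),s["tool_pos"].round(2),"F",s["ft_force"].round(2),"Fy",round(float(s["ft_force"]@UY),2),"trav",round(float((s["tool_pos"]-[556.5,-124.5,123])@UY),2),"gap",round(s["finger_gap"],1))
E
python3 -c "from h import *;st()"
```

```text
t 5.6 [562.98 -88.35 123.  ] F [-0.32 -1.79  5.17] Fy -1.82 trav 36.72 gap 13.5
```

Running force is about -1.8 N. I'll continue at 5 mm per call.

>>> drive_tool:
  deltas:
    - [255,0,-0.0005,0,0,0,0]
    - [255,0,-0.001,0,0,0,0]
    - [255,0,-0.0015,0,0,0,0]
    - [255,0,-0.002,0,0,0,0]
    - [255,0,-0.0025,0,0,0,0]
    - [255,0,-0.003,0,0,0,0]
    - [255,0,-0.0035,0,0,0,0]
    - [255,0,-0.004,0,0,0,0]
    - [255,0,-0.0045,0,0,0,0]
    - [255,0,-0.005,0,0,0,0]

```text
time: 6.43
tool_pos: [563.9, -83.4, 123.1]
tcp_rot: [154.7, 89.9, -35.3]
ft_force: [-1.4, -1.7, 5.6]
finger_gap: 13.2
```

>>> drive_tool:
  deltas:
    - [255,0,-0.0005,0,0,0,0]
    - [255,0,-0.001,0,0,0,0]
    - [255,0,-0.0015,0,0,0,0]
    - [255,0,-0.002,0,0,0,0]
    - [255,0,-0.0025,0,0,0,0]
    - [255,0,-0.003,0,0,0,0]
    - [255,0,-0.0035,0,0,0,0]
    - [255,0,-0.004,0,0,0,0]
    - [255,0,-0.0045,0,0,0,0]
    - [255,0,-0.005,0,0,0,0]

```text
time: 7.27
tool_pos: [564.8, -78.5, 123.0]
tcp_rot: [154.8, 89.9, -35.2]
ft_force: [-1.0, -2.6, 5.7]
finger_gap: 13.4
```

>>> drive_tool:
  deltas:
    - [255,0,-0.0004,0,0,0,0]
    - [255,0,-0.0008,0,0,0,0]
    - [255,0,-0.0012,0,0,0,0]
    - [255,0,-0.0016,0,0,0,0]
    - [255,0,-0.002,0,0,0,0]
    - [255,0,-0.0024,0,0,0,0]
    - [255,0,-0.0028,0,0,0,0]
    - [255,0,-0.0032,0,0,0,0]
    - [255,0,-0.0036,0,0,0,0]
    - [255,0,-0.004,0,0,0,0]

```text
time: 8.1
tool_pos: [565.5, -74.5, 123.0]
tcp_rot: [155.8, 89.9, -34.2]
ft_force: [-0.8, -1.3, 4.7]
finger_gap: 13.4
```

Just noise (about ±0.6 N). I'll go on at 5 mm.

>>> drive_tool:
  deltas:
    - [255,0,-0.0005,0,0,0,0]
    - [255,0,-0.001,0,0,0,0]
    - [255,0,-0.0015,0,0,0,0]
    - [255,0,-0.002,0,0,0,0]
    - [255,0,-0.0025,0,0,0,0]
    - [255,0,-0.003,0,0,0,0]
    - [255,0,-0.0035,0,0,0,0]
    - [255,0,-0.004,0,0,0,0]
    - [255,0,-0.0045,0,0,0,0]
    - [255,0,-0.005,0,0,0,0]

```text
time: 8.93
tool_pos: [566.3, -69.6, 123.0]
tcp_rot: [155.8, 89.9, -34.2]
ft_force: [-0.4, -1.2, 4.9]
finger_gap: 13.6
```

>>> drive_tool:
  deltas:
    - [255,0,-0.0005,0,0,0,0]
    - [255,0,-0.001,0,0,0,0]
    - [255,0,-0.0015,0,0,0,0]
    - [255,0,-0.002,0,0,0,0]
    - [255,0,-0.0025,0,0,0,0]
    - [255,0,-0.003,0,0,0,0]
    - [255,0,-0.0035,0,0,0,0]
    - [255,0,-0.004,0,0,0,0]
    - [255,0,-0.0045,0,0,0,0]
    - [255,0,-0.005,0,0,0,0]

```text
time: 9.77
tool_pos: [567.2, -64.7, 123.0]
tcp_rot: [157.2, 89.9, -32.8]
ft_force: [-0.8, -1.5, 5.1]
finger_gap: 13.3
```

>>> drive_tool:
  deltas:
    - [255,0,-0.0005,0,0,0,0]
    - [255,0,-0.001,0,0,0,0]
    - [255,0,-0.0015,0,0,0,0]
    - [255,0,-0.002,0,0,0,0]
    - [255,0,-0.0025,0,0,0,0]
    - [255,0,-0.003,0,0,0,0]
    - [255,0,-0.0035,0,0,0,0]
    - [255,0,-0.004,0,0,0,0]
    - [255,0,-0.0045,0,0,0,0]
    - [255,0,-0.005,0,0,0,0]

```text
time: 10.6
tool_pos: [568.1, -59.7, 123.0]
tcp_rot: [158.6, 89.9, -31.4]
ft_force: [-0.5, -1.7, 5.2]
finger_gap: 13.2
```

>>> drive_tool:
  deltas:
    - [255,0,-0.0005,0,0,0,0]
    - [255,0,-0.001,0,0,0,0]
    - [255,0,-0.0015,0,0,0,0]
    - [255,0,-0.002,0,0,0,0]
    - [255,0,-0.0025,0,0,0,0]
    - [255,0,-0.003,0,0,0,0]
    - [255,0,-0.0035,0,0,0,0]
    - [255,0,-0.004,0,0,0,0]
    - [255,0,-0.0045,0,0,0,0]
    - [255,0,-0.005,0,0,0,0]

```text
time: 11.43
tool_pos: [569.0, -54.8, 123.0]
tcp_rot: [158.0, 89.9, -32.0]
ft_force: [-0.7, -2.8, 5.3]
finger_gap: 13.6
```

>>> drive_tool:
  deltas:
    - [255,0,-0.0004,0,0,0,0]
    - [255,0,-0.0008,0,0,0,0]
    - [255,0,-0.0012,0,0,0,0]
    - [255,0,-0.0016,0,0,0,0]
    - [255,0,-0.002,0,0,0,0]
    - [255,0,-0.0024,0,0,0,0]
    - [255,0,-0.0028,0,0,0,0]
    - [255,0,-0.0032,0,0,0,0]
    - [255,0,-0.0036,0,0,0,0]
    - [255,0,-0.004,0,0,0,0]

```text
time: 12.27
tool_pos: [569.6, -51.5, 123.0]
tcp_rot: [133.7, 89.9, -56.3]
ft_force: [-0.5, -4.7, 4.9]
finger_gap: 13.3
```

>>> drive_tool:
  deltas:
    - [255,0,-0.0003,0,0,0,0]
    - [255,0,-0.0006,0,0,0,0]
    - [255,0,-0.0009,0,0,0,0]
    - [255,0,-0.0012,0,0,0,0]
    - [255,0,-0.0015,0,0,0,0]
    - [255,0,-0.0018,0,0,0,0]
    - [255,0,-0.0021,0,0,0,0]
    - [255,0,-0.0024,0,0,0,0]
    - [255,0,-0.0027,0,0,0,0]
    - [255,0,-0.003,0,0,0,0]

```text
time: 13.1
tool_pos: [570.0, -49.2, 123.0]
tcp_rot: [118.8, 89.8, -71.2]
ft_force: [-2.1, -8.4, 4.8]
finger_gap: 13.3
```

```bash
python3 - <<'E'
from h import *
st()
for n in("wrist","top"):
    w=snapshot(n);cv2.imwrite(f"pics/{n}3.png",w["frame"])
st()
E
```

```text
t 13.1 [570.01 -49.21 123.03] F [-2.1  -8.38  4.82] Fy -8.62 trav 76.49 gap 13.3
t 13.2 [570.04 -49.06 123.03] F [-1.93 -6.59  5.16] Fy -6.83 trav 76.65 gap 13.2
```

Now -8.6 N, about 7 N above running over the last ~5 mm of travel: clearly bound. I'll check the leading edge in the images.

```bash
python3 - <<'E'
from h import *
f=cv2.imread("pics/wrist3.png");t=cv2.imread("pics/top3.png")
cv2.imwrite("pics/c3.png",cv2.resize(t[160:340,200:460],None,fx=3,fy=3))
s=snapshot("wrist");h,S,v=hsv(s)
for c in big((h>5)&(h<18)&(S>150),1):
    c=c[:,0,:]
    m=[(c[c[:,1]==r][:,0].min(),r) for r in (100,150,200,250) if (c[:,1]==r).any()]
    print(m); P=ray(s,m,113); print(P.round(1)); d=P[0]-P[-1]; print("dir",np.degrees(np.arctan2(d[1],d[0])), "y-proj",(P@UY).round(2))
print("TCP proj", sense()["tool_pos"]@UY, "centre proj", np.array([558.9,-108.5,0])@UY)
s=snapshot("top");h,S,v=hsv(s)
for c in big((h>5)&(h<18)&(S>180)&(v>100),3,(200,160,460,340)):
    r=cv2.minAreaRect(c);print(r,ray(s,cv2.boxPoints(r),113).round(1).tolist(),(ray(s,cv2.boxPoints(r),113)@UY).round(1))
E
```

```text
[(np.int32(221), 100), (np.int32(224), 150), (np.int32(227), 200), (np.int32(230), 250)]
[[652.7 -26.1 113. ]
 [635.6 -23.1 113. ]
 [617.3 -19.8 113. ]
 [597.7 -16.3 113. ]]
dir -10.196070387790394 y-proj [87.59 87.65 87.71 87.78]
TCP proj 50.71696851082377 centre proj -9.799674703777207
((385.6654052734375, 257.53045654296875), (3.830291271209717, 74.87184143066406), 10.437475204467773) [[454.9, -205.5, 113.0], [621.0, -235.5, 113.0], [619.7, -244.0, 113.0], [453.7, -213.7, 113.0]] [-123.4 -124.1 -132.7 -131.7]
((290.181396484375, 257.3655090332031), (6.287917137145996, 36.66535568237305), 12.26477336883545) [[491.3, 0.5, 113.0], [571.6, -13.7, 113.0], [569.0, -27.4, 113.0], [488.8, -13.0, 113.0]] [85.8 85.8 71.8 72. ]
```

View pics/wrist3.png

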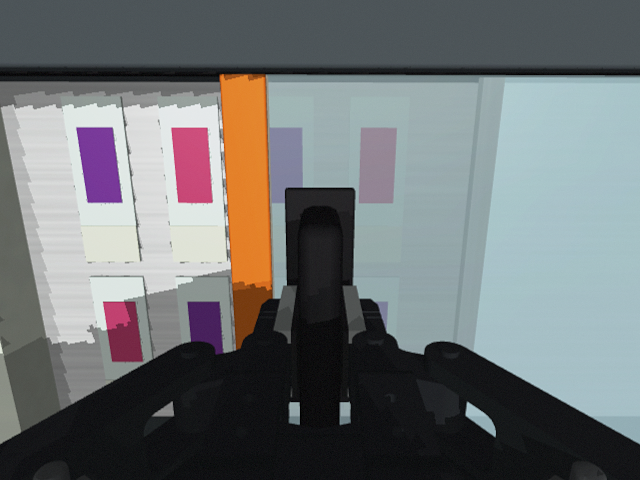

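View pics/c3.png

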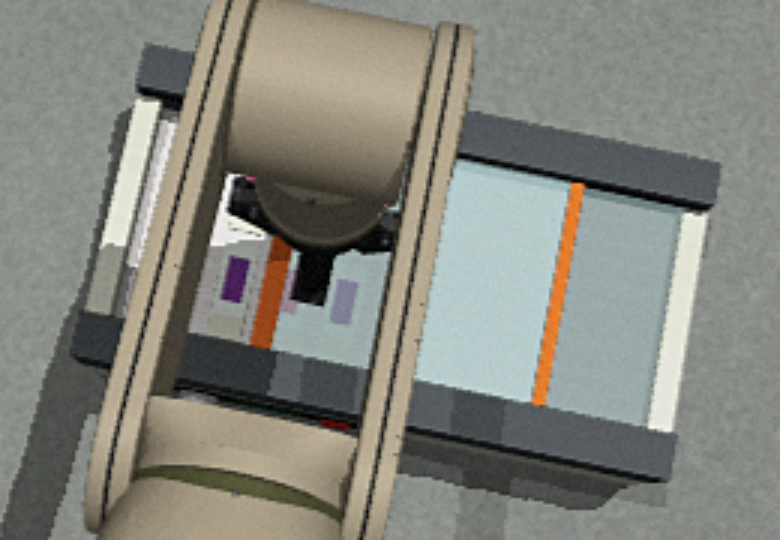

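Leading edge at the bind: along-rail coordinate about 86.5 from the wrist, top and trailing-strip estimates (85.8 to 87.8). Backing off about 20 mm.

>>> drive_tool:
  deltas:
    - [255,0,0.001,0,0,0,0]
    - [255,0,0.003,0,0,0,0]
    - [255,0,0.006,0,0,0,0]
    - [255,0,0.01,0,0,0,0]
    - [255,0,0.014,0,0,0,0]
    - [255,0,0.017,0,0,0,0]
    - [255,0,0.019,0,0,0,0]
    - [255,0,0.021,0,0,0,0]
    - [255,0,0.021,0,0,0,0]
    - [255,0,0.021,0,0,0,0]

```text
time: 14.13
tool_pos: [566.6, -68.3, 123.0]
tcp_rot: [-172.8, 89.9, -2.8]
ft_force: [-1.1, 0.1, 5.7]
finger_gap: 12.9
```

>>> drive_tool:
  deltas:
    - [200,0,0,0,0,0,0]
    - [100,0,0,0,0,0,0]
    - [0,0,0,0,0,0,0]
    - [0,0,0,0,0,0,0]
    - [0,0,0,0,0,0,0]
    - [0,-0.01,0,0,0,0,0]
    - [0,-0.03,0,0,0,0,0]
    - [0,-0.06,0,0,0,0,0]
    - [0,-0.09,0,0,0,0,0]
    - [0,-0.11,0,0,0,0,0]

```text
time: 14.97
tool_pos: [566.9, -68.3, 236.4]
tcp_rot: [178.0, 89.8, -12.0]
ft_force: [1.5, 0.5, 0.3]
finger_gap: 85.5
```

```bash
python3 - <<'E'
from h import *
st()
w=snapshot("scene");cv2.imwrite("pics/s4.png",w["frame"])
s=w;h,S,v=hsv(s)
for c in big((h>5)&(h<18)&(S>180)&(v>100),3,(180,170,430,350)):
    r=cv2.minAreaRect(c);print(r,(ray(s,cv2.boxPoints(r),113)@UY).round(1))
s=snapshot("top");h,S,v=hsv(s)
for c in big((h>5)&(h<18)&(S>180)&(v>100),3,(200,160,460,340)):
    r=cv2.minAreaRect(c);print(r,(ray(s,cv2.boxPoints(r),113)@UY).round(1))
delta([446,309,130],down(170))
E
```

```text
t 14.97 [566.85 -68.35 236.37] F [1.47 0.5  0.34] Fy 0.75 trav 57.1 gap 85.5
((331.63916015625, 238.5618438720703), (63.10851287841797, 6.389826774597168), 68.96248626708984) [50.8 65.9 64.3 50.4]
((238.14308166503906, 260.4653015136719), (63.52365493774414, 4.35860013961792), 76.37300109863281) [-154.9 -145.3 -146.4 -155.2]
((300.0439453125, 252.221435546875), (6.877282619476318, 50.571746826171875), 11.9761323928833) [67.5 67.7 52.3 52.4]
((394.1831359863281, 259.53253173828125), (3.828854560852051, 74.67359924316406), 10.080596923828125) [-142.9 -143.2 -151.8 -151.3]
R0 [[0.009, -0.173, -0.985], [-0.002, -0.985, 0.173], [-1.0, 0.0, -0.009]]
shift [ 0.1068 -0.3508  0.1872] rv [ 0.0004 -0.009  -0.0003]
```

View pics/s4.png

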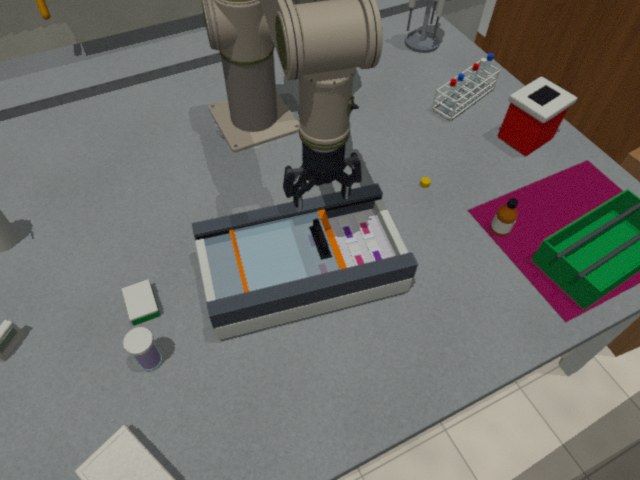

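The cover is backed off about 19.5 mm and free. On to the magnet.

>>> drive_tool:
  deltas:
    - [0,0,-0.034,0.018,0,0,0]
    - [0,0,-0.068,0.036,0,0,0]
    - [0,0,-0.102,0.054,0,0,0]
    - [0,0,-0.136,0.072,0,0,0]
    - [0,0,-0.17,0.09,0,0,0]
    - [0,0,-0.204,0.108,0,0,0]
    - [0,0.01,-0.237,0.126,0,0,0]
    - [0,0.02,-0.27,0.144,0,0,0]
    - [0,0.035,-0.303,0.162,0,0,0]
    - [0,0.05,-0.335,0.178,0,0,0]

```text
time: 15.9
tool_pos: [447.7, 294.4, 182.1]
tcp_rot: [-134.0, 90.0, 36.1]
ft_force: [0.7, 0.0, 0.4]
finger_gap: 85.3
```

>>> drive_tool:
  deltas:
    - [0,0.02,-0.01,0.006,0,0,0]
    - [0,0.04,-0.016,0.009,0,0,0]
    - [0,0.05,-0.016,0.009,0,0,0]
    - [0,0.05,-0.016,0.009,0,0,0]
    - [0,0.05,-0.016,0.009,0,0,0]
    - [0,0.05,-0.016,0.009,0,0,0]
    - [0,0.05,-0.016,0.009,0,0,0]
    - [0,0.05,-0.016,0.009,0,0,0]
    - [0,0.05,-0.016,0.009,0,0,0]
    - [0,0.05,-0.016,0.009,0,0,0]

```text
time: 16.73
tool_pos: [443.2, 309.8, 133.0]
tcp_rot: [-141.2, 89.9, 28.8]
ft_force: [-0.0, 0.7, 0.7]
finger_gap: 85.4
```

```bash
python3 - <<'E'
from h import *
st()
s=snapshot("wrist");cv2.imwrite("pics/w5.png",s["frame"]);h,S,v=hsv(s)
for c in big((h>20)&(h<32)&(S>120),1):
    (x,y),r=cv2.minEnclosingCircle(c);print(x,y,r,cv2.boundingRect(c),ray(s,[(x,y)],18),ray(s,[(x,y)],9))
delta([446,309,100],down(170))
E
```

```text
t 16.73 [443.21 309.82 133.  ] F [-0.    0.71  0.72] Fy 0.7 trav 408.05 gap 85.4
317.0 223.6875 20.903989791870117 (298, 203, 39, 42) [[449.55189933 312.37168384  18.        ]] [[447.34070331 312.81323157   9.        ]]
R0 [[0.001, -0.174, -0.985], [0.0, -0.985, 0.174], [-1.0, -0.0, -0.001]]
shift [ 0.0328  0.0003 -0.003 ] rv [-0.0001 -0.0006  0.0005]
```

View pics/w5.png

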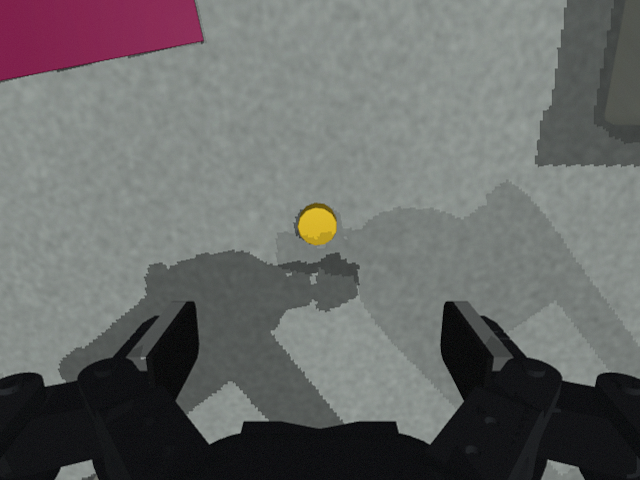

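The magnet is at (317,224) in the wrist view, giving about (448,311.5), within 3 mm of the other views. Descending to grip it.

>>> drive_tool:
  deltas:
    - [0,0.03,-0.0025,-0.0045,0,0,0]
    - [0,0.06,-0.0025,-0.0045,0,0,0]
    - [0,0.09,-0.0025,-0.0045,0,0,0]
    - [0,0.115,-0.0025,-0.0045,0,0,0]
    - [0,0.128,-0.0025,-0.0045,0,0,0]
    - [0,0.128,-0.0025,-0.0045,0,0,0]
    - [100,0.128,-0.0025,-0.0045,0,0,0]
    - [150,0.128,-0.0025,-0.0045,0,0,0]
    - [180,0.128,-0.0025,-0.0045,0,0,0]
    - [210,0.128,-0.0025,-0.0045,0,0,0]
  squeeze: 25

```text
time: 17.62
tool_pos: [449.0, 312.4, 6.3]
tcp_rot: [-140.1, 89.8, 29.9]
ft_force: [0.4, -0.5, -0.4]
finger_gap: 38.7
```

>>> drive_tool:
  deltas:
    - [230,0,0,0,0,0,0]
    - [255,0,0,0,0,0,0]
    - [255,0,0,0,0,0,0]
    - [255,0,0,0,0,0,0]
    - [255,0,0,0,0,0,0]
    - [255,0,0,0,0,0,0]
    - [255,0,0,0,0,0,0]
    - [255,0,0,0,0,0,0]
    - [255,-0.02,0,0,0,0,0]
    - [255,-0.05,0,0,0,0,0]

```text
time: 18.45
tool_pos: [445.1, 310.2, 52.0]
tcp_rot: [39.4, 89.6, -150.6]
ft_force: [-0.1, -0.5, 0.7]
finger_gap: 24.4
```

```bash
python3 - <<'E'
from h import *
st()
s=snapshot("wrist");cv2.imwrite("pics/w6.png",s["frame"])
E
```

```text
t 18.45 [445.07 310.16  52.  ] F [-0.07 -0.52  0.66] Fy -0.53 trav 408.71 gap 24.4
```

View pics/w6.png

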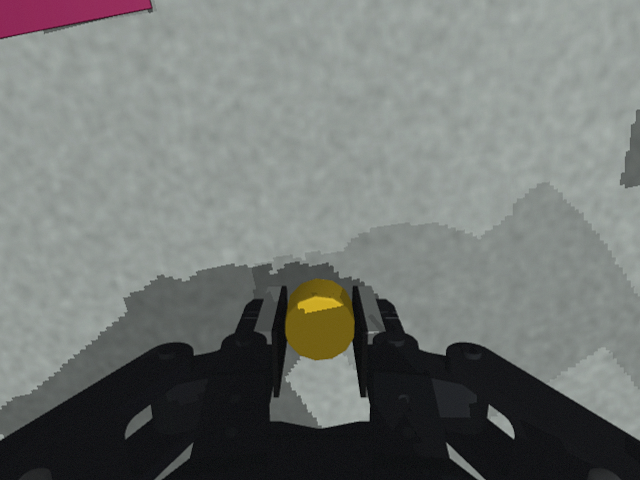

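```bash
python3 - <<'E'
from h import *
s=snapshot("wrist");p=sense()["tool_pos"]
print(p,ray(s,[(320,319)],p[2]+13))
delta([474.7,4.1,185],down(170))
E
```

```text
[450.97441961 313.57374763  59.87879676] [[453.13952226 314.2414994   72.87879676]]
R0 [[0.008, -0.173, -0.985], [0.004, -0.985, 0.173], [-1.0, -0.006, -0.007]]
shift [-0.1263  0.3    -0.0778] rv [ 0.0004 -0.0067  0.0055]
```

>>> drive_tool:
  deltas:
    - [255,-0.03,0,0,0,0,0]
    - [255,-0.065,0.015,-0.004,0,0,0]
    - [255,-0.1,0.03,-0.008,0,0,0]
    - [255,-0.125,0.055,-0.014,0,0,0]
    - [255,-0.13,0.09,-0.023,0,0,0]
    - [255,-0.13,0.128,-0.033,0,0,0]
    - [255,-0.13,0.166,-0.043,0,0,0]
    - [255,-0.13,0.204,-0.053,0,0,0]
    - [255,-0.13,0.242,-0.063,0,0,0]
    - [255,-0.13,0.272,-0.071,0,0,0]

```text
time: 19.38
tool_pos: [470.3, 28.8, 184.7]
tcp_rot: [160.7, 89.9, -29.3]
ft_force: [0.3, 0.5, -0.7]
finger_gap: 24.3
```

>>> drive_tool:
  deltas:
    - [255,0,0.015,-0.004,0,0,0]
    - [255,0,0.025,-0.007,0,0,0]
    - [255,0.01,0.027,-0.007,0,0,0]
    - [255,0.02,0.027,-0.007,0,0,0]
    - [255,0.025,0.027,-0.007,0,0,0]
    - [255,0.025,0.027,-0.007,0,0,0]
    - [255,0.025,0.027,-0.007,0,0,0]
    - [255,0.025,0.027,-0.007,0,0,0]
    - [255,0.025,0.027,-0.007,0,0,0]
    - [255,0.025,0.027,-0.007,0,0,0]

```text
time: 20.22
tool_pos: [472.9, 4.0, 159.8]
tcp_rot: [-173.4, 90.0, -3.3]
ft_force: [0.4, -0.7, -0.0]
finger_gap: 24.6
```

```bash
python3 - <<'E'
from h import *
st();s=snapshot("wrist");p=sense()["tool_pos"];cv2.imwrite("pics/w7.png",s["frame"])
h,S,v=hsv(s)
for c in big((h>20)&(h<32)&(S>120),1):
    (x,y),r=cv2.minEnclosingCircle(c);print(x,y,r,ray(s,[(x,y)],p[2]+13)-p)
for c in big((h>5)&(h<18)&(S>150),1):
    c=c[:,0,:]; print([(c[c[:,1]==r][:,0].min(),(ray(s,[(c[c[:,1]==r][:,0].min(),r)],113)@UY).round(1)) for r in (50,100,150,200,250) if (c[:,1]==r).any()])
delta([473,4.1,132],down(170))
w=snapshot("scene");cv2.imwrite("pics/s7.png",cv2.resize(w["frame"][120:340,180:430],None,fx=3,fy=3))
E
```

```text
t 20.22 [472.89   3.96 159.75] F [ 0.45 -0.66 -0.  ] Fy -0.57 trav 111.99 gap 24.6
319.3264465332031 318.59503173828125 40.82504653930664 [[ 4.0024805   1.61962805 13.        ]]
[(np.int32(365), array([68.6])), (np.int32(364), array([68.4])), (np.int32(362), array([68.7])), (np.int32(361), array([68.5]))]
R0 [[0.001, -0.173, -0.985], [-0.0, -0.985, 0.173], [-1.0, -0.0, -0.001]]
shift [ 0.0277 -0.0003 -0.0001] rv [ 0.0008 -0.0007  0.0001]
```

View pics/w7.png

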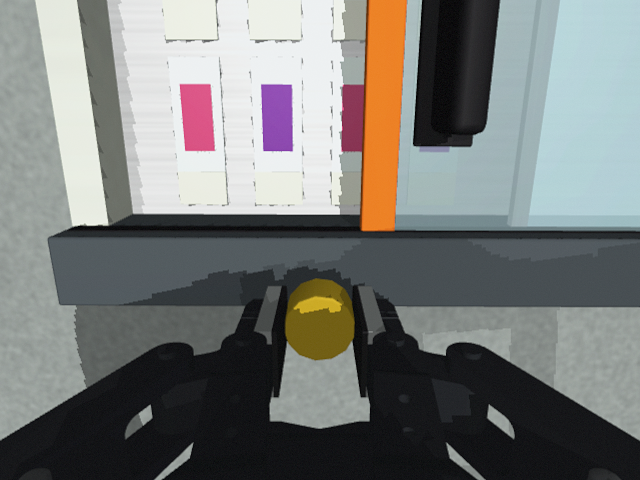

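View pics/s7.png

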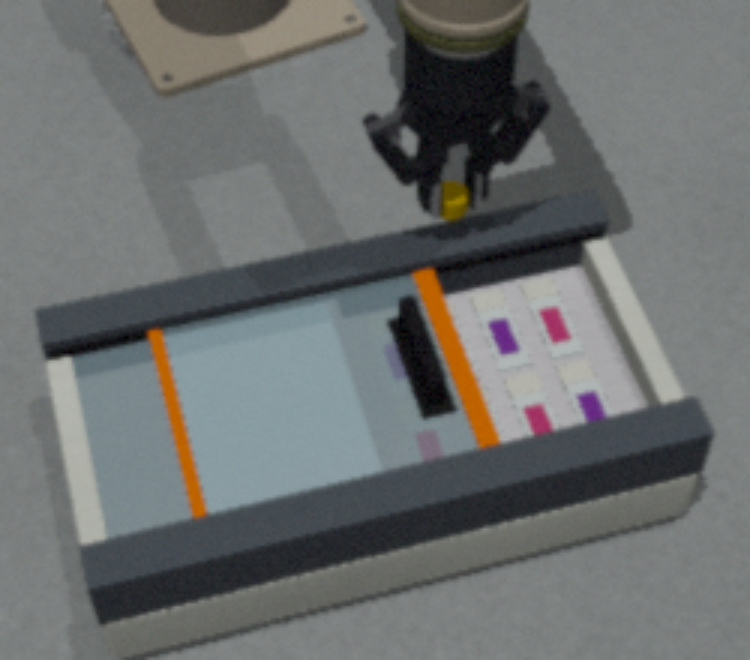

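```bash
python3 - <<'E'
from h import *
s=snapshot("wrist");p=sense()["tool_pos"]
UX=np.array([UY[1],-UY[0],0])
P=ray(s,[(200,235),(200,304),(500,236),(500,305)],125);print(P.round(1),"ux",(P@UX).round(1))
m=ray(s,[(319.5,319)],p[2]+13);print("mag",m,m@UX,m@UY,"tcp",p@UX,p@UY, "rail C est",np.array([458,-90.5,0])@UX)
E
```

```text
[[502.9  55.2 125. ]
 [470.   63.7 125. ]
 [478.9 -77.9 125. ]
 [444.7 -76.  125. ]] ux [485.7 451.8 485.1 451.2]
mag [[476.60395732   5.22554251 172.60505339]] [468.45586635] [87.90756343] tcp 464.93239168614207 85.71371650512515 rail C est 466.7571109584485
```

In the wrist frame the rail centre line (468.4) matches the magnet (468.5), and the bind position (87.7) matches the magnet (87.9). Lowering onto the rail.

>>> drive_tool:
  deltas:
    - [255,0.008,0,0,0,0,0]
    - [255,0.015,0,0,0,0,0]
    - [255,0.02,0,0,0,0,0]
    - [255,0.024,0,0,0,0,0]
    - [255,0.026,0,0,0,0,0]
    - [255,0.0265,0,0,0,0,0]
    - [255,0.027,0,0,0,0,0]
    - [255,0.0275,0,0,0,0,0]
    - [255,0.028,0,0,0,0,0]
    - [255,0.028,0,0,0,0,0]

```text
time: 21.2
tool_pos: [472.7, 3.6, 131.5]
tcp_rot: [-167.9, 90.0, 2.1]
ft_force: [-0.1, -0.1, 0.0]
finger_gap: 24.5
```

```bash
python3 - <<'E'
from h import *
st()
w=snapshot("scene");cv2.imwrite("pics/s8.png",cv2.resize(w["frame"][150:230,280:400],None,fx=6,fy=6,interpolation=cv2.INTER_CUBIC))
st()
E
```

```text
t 21.2 [472.71   3.6  131.47] F [-0.05 -0.08  0.03] Fy -0.09 trav 111.6 gap 24.5
t 21.25 [472.69   3.59 131.49] F [-0.27  0.17  0.76] Fy 0.12 trav 111.59 gap 24.7
```

View pics/s8.png

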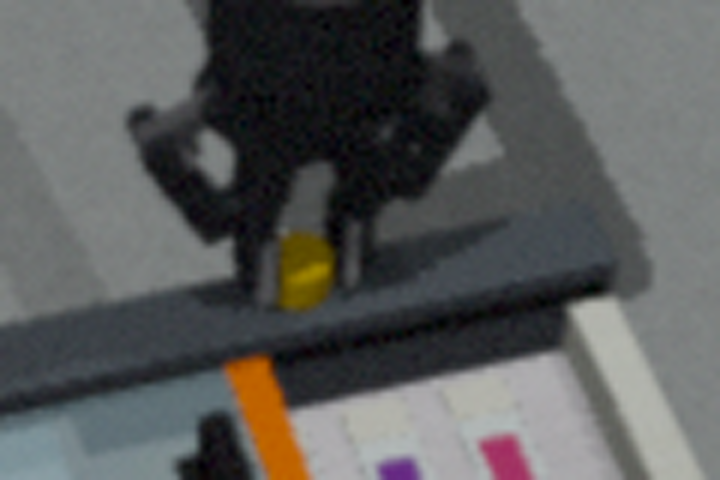

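The magnet sits just above the rail with no contact yet (0 N). Creeping down.

>>> drive_tool:
  deltas:
    - [255,0.0002,0,0,0,0,0]
    - [255,0.0004,0,0,0,0,0]
    - [255,0.0006,0,0,0,0,0]
    - [255,0.0008,0,0,0,0,0]
    - [255,0.001,0,0,0,0,0]
    - [255,0.0012,0,0,0,0,0]
    - [255,0.0014,0,0,0,0,0]
    - [255,0.0014,0,0,0,0,0]
    - [255,0.0014,0,0,0,0,0]
    - [255,0.0014,0,0,0,0,0]

```text
time: 22.08
tool_pos: [472.7, 3.6, 130.8]
tcp_rot: [179.1, 90.0, -10.8]
ft_force: [-4.3, 0.0, 9.1]
finger_gap: 24.4
```

Contact at about 9 N. I'll ease off 0.4 mm, open and lift.

>>> drive_tool:
  deltas:
    - [255,-0.0004,0,0,0,0,0]
    - [255,-0.0004,0,0,0,0,0]
    - [240,-0.0004,0,0,0,0,0]
    - [200,-0.0004,0,0,0,0,0]
    - [160,-0.0004,0,0,0,0,0]
    - [120,-0.0004,0,0,0,0,0]
    - [60,-0.0004,0,0,0,0,0]
    - [0,-0.0004,0,0,0,0,0]
    - [0,-0.0004,0,0,0,0,0]
    - [0,-0.0004,0,0,0,0,0]

```text
time: 22.92
tool_pos: [472.5, 3.6, 130.2]
tcp_rot: [5.7, 90.0, 175.7]
ft_force: [-0.1, 1.4, -0.0]
finger_gap: 85.6
```

>>> drive_tool:
  deltas:
    - [0,0,0,0,0,0,0]
    - [0,-0.003,0,0,0,0,0]
    - [0,-0.01,0,0,0,0,0]
    - [0,-0.025,0,0,0,0,0]
    - [0,-0.05,0,0,0,0,0]
    - [0,-0.08,0,0,0,0,0]
    - [0,-0.1,0,0,0,0,0]
    - [0,-0.12,0,0,0,0,0]
    - [0,-0.12,0,0,0,0,0]
    - [0,-0.12,0,0,0,0,0]

```text
time: 23.75
tool_pos: [473.6, 3.5, 252.4]
tcp_rot: [-175.3, 89.8, -5.2]
ft_force: [0.5, 0.2, -0.8]
finger_gap: 85.4
```

```bash
python3 - <<'E'
from h import *
st()
UX=np.array([UY[1],-UY[0],0])
for n in("wrist","top","scene"):
    s=snapshot(n);cv2.imwrite(f"pics/{n}9.png",s["frame"]);h,S,v=hsv(s)
    for c in big((h>20)&(h<32)&(S>120),1,None if n=="wrist" else (200,150,430,340)):
        (x,y),r=cv2.minEnclosingCircle(c);m=ray(s,[(x,y)],143 if n!="scene" else 136);print(n,x,y,r,m,m@UX,m@UY)
    for c in big((h>5)&(h<18)&(S>150)&(v>100),2,None if n=="wrist" else (180,150,460,340)):
        r=cv2.minAreaRect(c);print("  orange",(ray(s,cv2.boxPoints(r),113)@UY).round(1))
E
```

```text
t 23.75 [473.56   3.5  252.36] F [ 0.54  0.21 -0.79] Fy 0.3 trav 111.66 gap 85.4
wrist 319.47247314453125 234.77981567382812 21.502525329589844 [[474.13533561   5.39958006 143.        ]] [465.99452725] [87.6502853]
  orange [68.8 68.1 52.3 50.9]
top 281.0 287.0 4.123205661773682 [[461.05927446   3.14944842 143.        ]] [453.50785211] [83.16370403]
  orange [-142.8 -143.  -152.  -151.5]
  orange [64.6 67.3 60.6 58.1]
scene 329.5 195.0 6.500100135803223 [[471.44651508   2.89526248 136.        ]] [463.78142613] [84.71710515]
  orange [50.3 66.9 64.  48.7]
  orange [-154.9 -145.3 -145.5 -154.3]
```

View pics/wrist9.png

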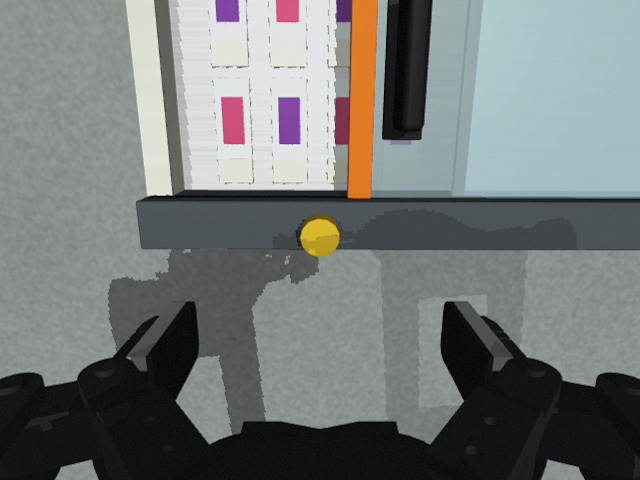

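View pics/scene9.png

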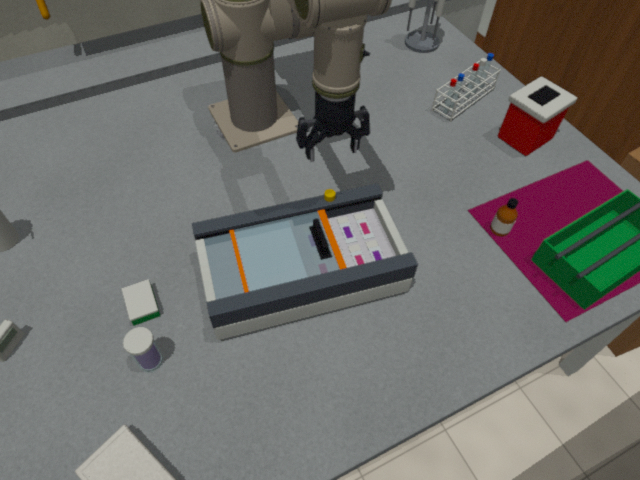

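The magnet stands on the rail at (319,235) in the wrist view, upright and clear of the fingers. Its along-rail coordinate is 87.7 against 87.7 for the bind, and it is about 2 mm off the centre line. The cover's edge is at about 68, 19-20 mm short of the bind.

```bash
python3 -c "
from bench import hand_in;print(hand_in())"
```

```text
the job is handed in; nothing more can be done
None
```

The job is handed in. The cover was slid until it bound, then backed off, and the magnet now stands on the robot-side rail beside that place. No verdict was reported, so these are only my own last checks.

- **Bind:** I gripped the finger pull and slid the cover gently. It ran at about 1.8 N, and I stopped at 8.6 N, roughly 5 mm into the pinch.
- **Back-off:** The cover was moved back about 19.5 mm and released. Its leading edge now measures 19–20 mm short of the bind.
- **Magnet:** In the wrist view it stands upright on the rail, level with the bind position to within 1 mm and about 2 mm off the rail's centre line. The gripper is open and more than 100 mm above it.
- **Other items:** The bottle, slide box and jar look unmoved in the last scene picture. The robot's clock stood at about 24 s of the 64 s allowed.
- **Disagreements:** The scene camera put the magnet 2–3 mm from the wrist reading. The last top-camera reading was about 13 mm off, so I disregarded it, because the arm seemed to hide part of the magnet there.

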